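Set the spray-air needle valve on the glass-coating bench

ROBOT

A 6-joint arm with a two-finger parallel gripper is mounted at the origin on the work surface. World frame = base frame: x ahead of the robot, y to its left, z up, the work surface at z = 0. Lengths are in m, angles in rad, forces in N, time in s.
With the tool pointing down it reaches from about 0.225 to 0.875 m from the base axis. Payload 3.4 kg.
Tool frame: the origin (TCP) lies at the very end of the fingers, on their centre line; the grasp point (between the pads) lies 19 mm behind it (manip.grasp_offset is the distance from the TCP to the grasp point, in m); x points along the fingers, y is the direction in which the jaws open and shut, and the axes are right-handed (so a half turn about x gives the same grasp; the last joint's range is limited). The gripper opens to 85 mm and grips with 20 to 120 N. Pads are 22 mm wide; open, the fingers measure 114 mm over their backs; the gripper's body (76 mm by 85 mm) begins 54 mm behind the grasp point. The pads swing forward as they close: fully open they stand 13 mm farther back than shut.
Start: joints at [-1.302, 0.276, 1.505, -0, 1.361, -0.121], TCP at [0.219, -0.532, 0.231] pointing down, gripper open.
Joint ranges: [-2.89, 2.89], [-0.75, 2.08], [0.22, 2.7], [-1.18, 4.32], [0.11, 2.71], [-2.7, 2.7]. Speed limits (rad/s): [2.57, 2.57, 3.14, 3.14, 3.14, 3.14].

INTERFACE

Orientations are given as a unit quaternion [w, x, y, z].
In Python, from rig import manip gives the robot as it stands.
- The arm moves only by the tool step_arm, never from a script. Its argument "increments" is a list of rows, each an object with "grip": the opening, from 0 (shut) to 1 (fully open); "delta_pos": the shift along the world's x, y, z in m, a list of three; "twist": the turn about the world's z in degrees. A call has 1 to 10 rows; each row shifts and turns the commanded pose from where the row before left it; what a row does not reach is not made up. A row lasts 1/12 s, in which the tool goes at most 41.7 mm and 7.16 degrees, less where a joint would pass 70% of its speed; a pose out of reach is approached as far as the arm can. A call with a gripper value outside its range is refused whole. The fingers move at their own pace and stop on an object; "force" is the grip in N (left out, the last holds). Time passes only in rows, so rows that do not move let the fingers close. It gives the time, the measured TCP pose, the force and the opening at its end, in the units of the state.
- manip.get_state(): the state, without advancing time (a new reading comes with each control period).
- manip.get_image(name): name is "side" or "top" or "wrist"; returns a dict with "img" (480x640x3 uint8, red, green, blue), "fx", "fy", "cx", "cy" (pixels), "D" ([k1, k2, p1, p2, k3] as OpenCV has them; the pictures are not rectified), "rvec" (rotation vector, rad) and "tvec" (3), from world to camera coordinates, as OpenCV has them; the wrist camera has in their place "mount" (4x4, takes a point from camera to tool coordinates, whose origin is the TCP and whose axes are the tool frame's). Camera axes: x right, y down, z forward; pixel columns grow to the right and rows downward; lengths in m; the calibration is good to about 2 mm. A picture is of the moment at which its call begins: read the wrist's pose just before it. There is no depth.
- manip.sign_off(): hands the job in, once; it reports no verdict.
The state is a dict: "clock": time; "qpos": joint angles; "qd": joint speeds; "effort": joint torques, N m; "position": TCP position; "ee_rot": TCP orientation; "contact_force": force on the tool from outside, world axes, zero at the start; "moment": the same for the moment, N m; "width": finger opening in m.
Only numpy, scipy, OpenCV 4.12 (cv2) and the standard library are available. Lean on these libraries where they do the work, as an engineer would, in place of code of your own. Each camera call takes 0.05 s, during which the arm holds its last target. There are 200 camera calls.

TASK

Of the two needle valves on sloping stands, take the one with the longer handle and dial: first close it fully, until it stops on its seat, then open it until its pointer stands at the brass index tab on its dial. The handle has play on its stem, so go by the pointer, not the handle. Do not shift the index tab, leave the smaller valve as it is, and do not push or knock over the tumblers and the jar on the bench.

Things in the scene. Friction and masses are not known exactly. Their poses are not given: they have to be found in the camera images.
- spray: Fixed stand of the larger valve: foot 125 x 120 mm under a sloping 134 mm square plate. Origin: centre of the foot's underside. The valve axis leans 30 deg from vertical to the body's -x (low side, away from the robot), through the dial's centre 125 mm above the origin. Dial 128 mm across, ticks each 15 deg, broad black line at its +x edge = closed. Pipe stubs: 80 mm sideways, 75 mm up.
- spray_grip (a point): Grip point on the valve axis, 37 mm above the dial face, in the larger valve's handle: a black bar 58 mm long, 14 wide, 30 tall, from 19 to 49 mm above the dial. Site x runs along the bar (as the pointer, give or take the play), z out along the axis, away from the dial. The handle turns up to 0.14 rad either way from the stem (free play) before it takes the stem along.
- spray_pointer (a point): Tip of the dark pointer on the larger valve's stem, under the handle: 48 mm from the axis, 6.5 mm above the dial face (pointer 5 mm thick, top at 9 mm). x axis outward along the pointer, z out along the valve axis.
- spray_stem (a joint): Opening of the larger valve, that is of its pointer (rad): 0 = closed on its seat (hard stop, pointer up the slope at the broad black line), growing anticlockwise seen facing the dial; other stop at 3.3. Stiff (about 0.12 N m of friction); stays where it is left.
- spray_mark (a point): Index of the larger valve: the point 48 mm from the axis, 6.5 mm above the dial face, in line with the brass index tab (12 x 8 mm, 10 mm tall, 52 to 64 mm from the axis). At the set opening, 1.7 to 2.5 rad from closed, the pointer tip is at this point. The tab is held on the dial by friction only. z out along the axis.
- purge_pointer (a point): Tip of the pointer of the smaller look-alike valve (to be left alone), 31.7 mm from its axis. Its stand is the same size; its handle bar is 38 mm long and its dial 95 mm across.
- tumbler_a: Amber glass tumbler, 72 mm across the rim, 85 mm tall, open end up. Origin: centre of its underside. Bystander.
- tumbler_b: Amber glass tumbler like tumbler_a. Bystander.
- tumbler_c: Amber glass tumbler like tumbler_a. Bystander.
- jar: White jar with a steel cap, 68 mm across, 100 mm tall. Origin: centre of its underside. Bystander.

How it is judged:
By the outcome, as a careful person would: the job done as asked, in the order asked, and still so for the second after the job is handed in, with the robot touching nothing.
It also fails if it takes over 50 s, if anything falls off the work surface, if the arm or the gripper's body presses on something with over 40 N, if the wrist force passes 120 N, or if a joint passes its speed limit or range.

## Working session

There is one attempt and no reset: what is moved stays moved. The work goes in short steps, Python scripts to look and compute and a tool call to move; the robot and the scene stay as the last step left them, time stands still between calls to the robot, and variables do not carry over. Pictures are saved under pics/ and viewed, about 8 in all and at most 12, crops included, and the job is handed in when it is done.

Besides the shell and the picture viewer there is one more tool, called after "Request:" as a command line: name --argument value ..., lists and objects as JSON in quotes. step_arm: Moves the arm, as the interface text tells. Its arguments: {"type":"object","properties":{"increments":{"type":"array"},"force":{"type":"number"}},"required":["increments"]}

```bash
mkdir -p pics; ls
python3 - <<'E'
from rig import manip
import cv2,numpy as np
s=manip.get_state();print(s)
for n in("side","top"):
    d=manip.get_image(n);cv2.imwrite(f"pics/{n}0.png",d["img"][:,:,::-1]);d.pop("img");print(n,d)
E
```

```text
pics
{'clock': 0.0, 'qpos': array([-1.30203790e+00,  2.76555030e-01,  1.50612694e+00,  1.09695833e-05,
        1.36067515e+00, -1.20980618e-01]), 'qd': array([ 0.00271694, -0.00010528, -0.00035227,  0.0008806 , -0.00093231,
       -0.00031656]), 'effort': array([ 8.11316168e-04, -4.16766500e+01, -2.45806199e+01, -1.22761990e-04,
        1.11162223e-02, -3.41510236e-05]), 'position': array([ 0.21833947, -0.53137121,  0.23046495]), 'ee_rot': array([-0.13629986, -0.69368095, -0.13754468,  0.69376549]), 'contact_force': array([0.02680239, 0.23497805, 0.17909382]), 'moment': array([-0.01471341, -0.0041561 ,  0.03378701]), 'width': 0.08523740277282686}
side {'fx': 544.2474964559503, 'fy': 544.2474964559503, 'cx': 314.1657991731671, 'cy': 236.94992676570166, 'D': array([-0.04906873,  0.        ,  0.        ,  0.        ,  0.        ]), 'rvec': array([ 0.81388801, -2.39059022,  1.31015028]), 'tvec': array([0.42669552, 0.27983622, 0.94587809])}
top {'fx': 595.2932390672555, 'fy': 595.2932390672555, 'cx': 320.63339057531147, 'cy': 246.57629480699225, 'D': array([-0.07553911,  0.        ,  0.        ,  0.        ,  0.        ]), 'rvec': array([ 2.14266569, -2.17323505,  0.13303188]), 'tvec': array([0.00873924, 0.53734209, 1.42103319])}
```

View pics/side0.png

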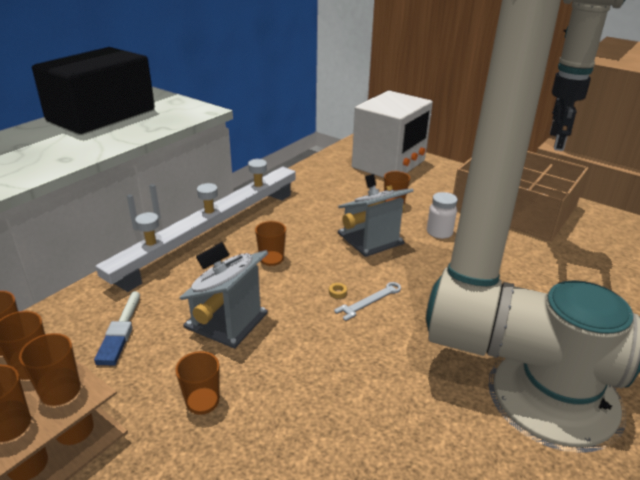

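View pics/top0.png

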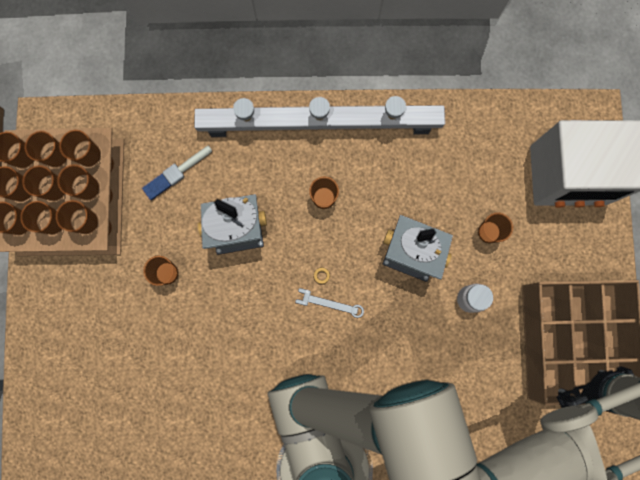

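The top view has the larger valve at about (230,220) and the smaller one at about (420,245), with the tumblers at (323,192), (160,271) and (495,229) and the jar at (478,298). I'll enlarge the large valve next.

```bash
cat > h.py <<'E'
import numpy as np,cv2
from rig import manip
from scipy.spatial.transform import Rotation as R
def cam(d,s=None):
    K=np.array([[d["fx"],0,d["cx"]],[0,d["fy"],d["cy"]],[0,0,1]])
    if "rvec" in d: Rm=cv2.Rodrigues(d["rvec"])[0];t=np.array(d["tvec"]).ravel()
    else:
        q=s["ee_rot"];T=np.eye(4);T[:3,:3]=R.from_quat([q[1],q[2],q[3],q[0]]).as_matrix();T[:3,3]=s["position"]
        M=np.linalg.inv(T@np.array(d["mount"]));Rm=M[:3,:3];t=M[:3,3]
    return K,np.array(d["D"]),Rm,t
def ray(c,px):
    K,D,Rm,t=c;u=cv2.undistortPoints(np.array([[px]],float),K,D).ravel()
    return -Rm.T@t,Rm.T@np.array([u[0],u[1],1])
def onplane(c,px,p0,n):
    o,r=ray(c,px);return o+r*(np.dot(np.subtract(p0,o),n)/np.dot(r,n))
def onz(c,px,z): return onplane(c,px,[0,0,z],[0,0,1])
def proj(c,P):
    K,D,Rm,t=c;return cv2.projectPoints(np.atleast_2d(P).astype(float),cv2.Rodrigues(Rm)[0],t,K,D)[0].reshape(-1,2)
def shot(n,tag):
    s=manip.get_state();d=manip.get_image(n);cv2.imwrite(f"pics/{tag}.png",d["img"][:,:,::-1]);return d["img"],cam(d,s),s
def crop(im,x,y,w,h,f,tag):
    cv2.imwrite(f"pics/{tag}.png",cv2.resize(im[y:y+h,x:x+w,::-1],None,fx=f,fy=f,interpolation=cv2.INTER_CUBIC))
E
python3 - <<'E'
from h import *
im,c,s=shot("top","top1");crop(im,185,180,100,80,7,"c1")
for p in[(323,192),(160,271)]:print(p,onz(c,p,0.04))
print(onz(c,(229,219),.125))
E
```

```text
(323, 192) [ 0.67176362 -0.006599    0.04      ]
(160, 271) [0.48224217 0.39275547 0.04      ]
[0.5930958  0.21151865 0.125     ]
```

View pics/c1.png

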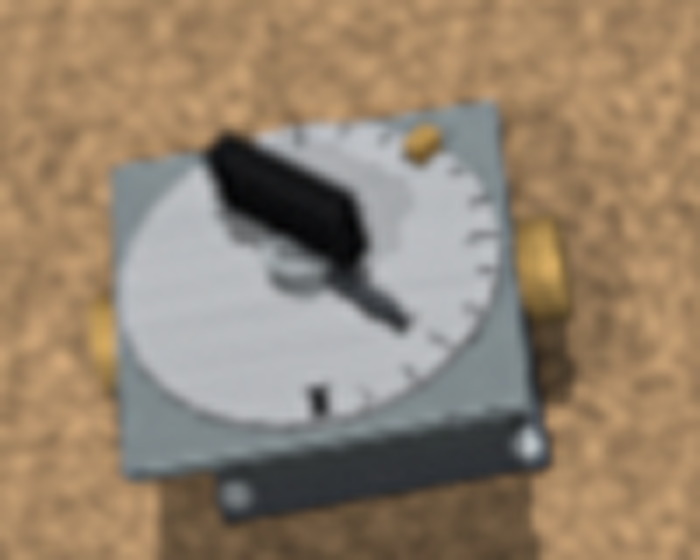

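The dial fills the crop. The black line is at (318,400), the pointer tip at (408,326) and the brass tab at (423,143). The bar's top runs from (220,140) to (350,240). I'll fit the pose from the dial outline.

```bash
cat >> h.py <<'E'
def frame(yaw):
    ex=np.array([np.cos(yaw),np.sin(yaw),0]);z=np.array([0,0,1.])
    n=-.5*ex+np.cos(np.pi/6)*z;u=np.cos(np.pi/6)*ex+.5*z;return u,np.cross(n,u),n
def pt(C,yaw,r,a,h):
    u,v,n=frame(yaw);return C+r*(np.cos(a)*u+np.sin(a)*v)+h*n
def ang(c,px,C,yaw,h):
    u,v,n=frame(yaw);p=onplane(c,px,C+h*n,n)-C;return np.arctan2(p@v,p@u),np.hypot(p@v,p@u)
E
python3 - <<'E'
from h import *
from scipy.optimize import least_squares
d=manip.get_image("top");c=cam(d)
f=lambda x,y:(185+(x+.5)/7-.5,180+(y+.5)/7-.5)
E=[f(*p) for p in[(120,290),(499,235),(290,425),(390,408),(160,375),(480,320),(485,185),(165,215)]];L=f(318,400)
def res(q):
    C=np.array([q[0],q[1],.125]);r=[]
    for p in E:r.append((ang(c,p,C,q[2],0)[1]-.064)*1e3)
    r.append(ang(c,L,C,q[2],0)[0]*58);return r
s=least_squares(res,[.593,.21,np.pi],loss="soft_l1");q=s.x;print(q,np.round(s.fun,1))
C=np.array([q[0],q[1],.125]);y=q[2]
print("ptr",ang(c,f(408,326),C,y,.0065),"tab",ang(c,f(425,140),C,y,.01),"line",ang(c,L,C,y,0))
print("bar ends",ang(c,f(218,150),C,y,.049),ang(c,f(358,240),C,y,.049))
g=proj(c,[pt(C,y,.067*2**.5,a,-.002) for a in np.pi/4+np.arange(4)*np.pi/2]);print((g-[185,180])*7)
print(pt(C,y,0,0,.037),frame(y))
E
```

```text
[0.59466411 0.2108711  3.27580753] [ 0.5 -1.7 -0.4  2.1 -2.2 -1.8  0.5 -4.3 -0.3]
ptr (np.float64(0.7310477853059816), np.float64(0.0466260543434818)) tab (np.float64(2.3577686289928694), np.float64(0.05832857924651114)) line (np.float64(-0.004920146322969409), np.float64(0.05439740060019638))
bar ends (np.float64(-2.181312120621243), np.float64(0.025354393638448058)) (np.float64(0.6165352269300027), np.float64(0.03969074560948097))
[[525.51653811 400.62679978]
 [499.59888889  93.13399291]
 [109.60105659 151.17615249]
 [111.73438915 462.0958043 ]]
[0.61299774 0.21334663 0.15704294] (array([-0.85823697, -0.11588484,  0.5       ]), array([ 0.13381229, -0.9910067 ,  0.        ]), array([0.49550335, 0.06690615, 0.8660254 ]))
```

Run:
```python
from h import *
s=manip.get_state();q=s["ee_rot"];print(R.from_quat([q[1],q[2],q[3],q[0]]).as_matrix().round(3))
d=manip.get_image("wrist");print(np.array(d["mount"]).round(3),d["fx"],d["cx"],d["cy"],d["D"])
```

```text
[[-0.     0.38  -0.925]
 [ 0.001 -0.925 -0.38 ]
 [-1.    -0.001 -0.   ]]
[[ 0.    -0.308  0.951 -0.143]
 [ 1.     0.    -0.     0.   ]
 [-0.     0.951  0.308 -0.079]
 [ 0.     0.     0.     1.   ]] 410.56545198169783 328.1774144895484 243.4300416863158 [-0.0552186  0.         0.         0.         0.       ]
```

Request:
step_arm --increments '[{"grip": 1, "delta_pos": [0.01, 0.02, 0.025], "twist": 0}, {"grip": 1, "delta_pos": [0.015, 0.035, 0.015], "twist": 0}, {"grip": 1, "delta_pos": [0.015, 0.035, 0.015], "twist": 0}, {"grip": 1, "delta_pos": [0.015, 0.035, 0.015], "twist": 0}, {"grip": 1, "delta_pos": [0.015, 0.035, 0], "twist": 0}, {"grip": 1, "delta_pos": [0.015, 0.035, 0], "twist": 0}, {"grip": 1, "delta_pos": [0.015, 0.035, 0], "twist": 0}, {"grip": 1, "delta_pos": [0.015, 0.035, 0], "twist": 0}, {"grip": 1, "delta_pos": [0.015, 0.035, 0], "twist": 0}, {"grip": 1, "delta_pos": [0.015, 0.035, 0], "twist": 0}]'

```text
clock: 1.08
position: [0.3637, -0.1951, 0.3015]
ee_rot: [0.137, 0.694, 0.137, -0.694]
contact_force: [0.5, -0.3, -1.0]
width: 0.085
```

Request:
step_arm --increments '[{"grip": 1, "delta_pos": [0.02, 0.035, 0], "twist": -2}, {"grip": 1, "delta_pos": [0.02, 0.035, 0], "twist": -2}, {"grip": 0.5, "delta_pos": [0.02, 0.035, 0], "twist": -2}, {"grip": 0, "delta_pos": [0.02, 0.035, 0], "twist": -2}, {"grip": 0, "delta_pos": [0.02, 0.035, 0], "twist": -2}, {"grip": 0, "delta_pos": [0.02, 0.035, 0], "twist": -2}, {"grip": 0, "delta_pos": [0.02, 0.035, 0], "twist": -2}, {"grip": 0, "delta_pos": [0.02, 0.035, 0], "twist": -0.7}, {"grip": 0, "delta_pos": [0.02, 0.035, 0], "twist": 0}, {"grip": 0, "delta_pos": [0.02, 0.035, 0], "twist": 0}]'

```text
clock: 1.92
position: [0.564, 0.1552, 0.3013]
ee_rot: [0.047, 0.706, 0.047, -0.706]
contact_force: [1.1, -0.8, -0.1]
width: 0.0
```

Request:
step_arm --increments '[{"grip": 0, "delta_pos": [0.02, 0.035, 0], "twist": 0}, {"grip": 0, "delta_pos": [0.02, 0.02, 0], "twist": 0}, {"grip": 0, "delta_pos": [0, 0, 0], "twist": 0}]'

```text
clock: 2.17
position: [0.6065, 0.2127, 0.2994]
ee_rot: [0.048, 0.706, 0.049, -0.705]
contact_force: [0.2, -0.5, -0.6]
width: 0.0003
```

Run:
```python
from h import *
im,c,s=shot("wrist","w1");print(s["position"],s["contact_force"],s["moment"],s["qpos"])
crop(im,0,0,640,480,1.25,"w1b")
```

```text
[0.6065255  0.21274476 0.29940466] [ 0.15005536 -0.5267632  -0.56802687] [-0.02708806 -0.06209053  0.02796352] [0.22800674 0.35315914 1.22556002 0.00203548 1.56145415 1.66141843]
```

View pics/w1b.png

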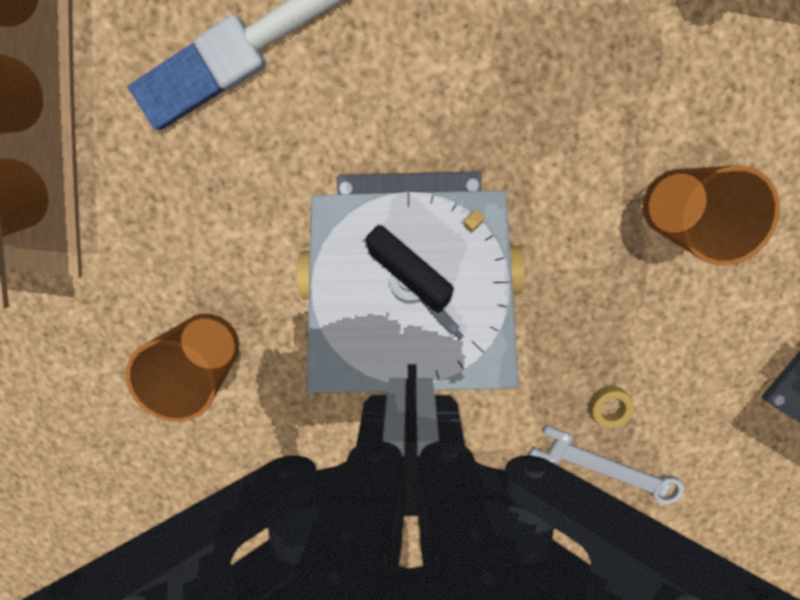

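The wrist view shows the bar from (375,235) to (445,300) and the pointer tip near (458,333). The tab is at (474,221). The plate corners are (313,193), (507,191), (519,388) and (306,391).

Run:
```python
from h import *
from scipy.optimize import least_squares
s=manip.get_state();c=cam(manip.get_image("wrist"),s)
f=lambda x,y:np.array([(x+.5)/1.25-.5,(y+.5)/1.25-.5])
cor=[f(*p) for p in[(519,388),(507,191),(313,193),(306,391)]]
E=[f(*p) for p in[(309,287),(511,285),(410,192),(410,383)]]
def res(q):
    C=np.array([q[0],q[1],.125]);r=[(ang(c,p,C,q[2],0)[1]-.064)*2e3 for p in E]
    g=proj(c,[pt(C,q[2],.067*2**.5,a,q[3]) for a in np.pi/4+np.arange(4)*np.pi/2]);return np.r_[r,(g-cor).ravel()]
o=least_squares(res,[.593,.21,3.27,0]);q=o.x;print(q,o.fun.round(1))
C=np.array([q[0],q[1],.125]);y=q[2]
print("ptr",ang(c,f(459,334),C,y,.0065),"tab",ang(c,f(475,219),C,y,.01),ang(c,f(474,223),C,y,.005))
print("ticks",[ang(c,f(*p),C,y,0) for p in[(501,283),(408,198),(438,376)]])
print("bar",ang(c,f(372,235),C,y,.049),ang(c,f(447,303),C,y,.049))
```

```text
[ 0.59437945  0.20876439  3.29154613 -0.00765218] [ 2.6  1.3 -1.4 -1.5 -1.   0.1 -0.1 -0.3 -0.9  0.2 -0.1 -0.2]
ptr (np.float64(0.7157208594948163), np.float64(0.04514378352218346)) tab (np.float64(2.3277237299202205), np.float64(0.05768265223382684)) (np.float64(2.318788352139064), np.float64(0.05706033584443666))
ticks [(np.float64(1.5648739178087603), np.float64(0.058271595551122726)), (np.float64(-3.126388718231163), np.float64(0.059023079131386366)), (np.float64(0.27048894560906844), np.float64(0.061414812734258535))]
bar (np.float64(-2.217083095921508), np.float64(0.026095440527101027)) (np.float64(0.7003121487166393), np.float64(0.03075549590239719))
```

```bash
cat >> h.py <<'E'
C=np.array([.594,.2088,.125]);Y=3.29
def W(th,side,r=.02,h=.032,gap=0,hv=.012,hu=.0095):
    u,v,n=frame(Y);b=np.cos(th)*u+np.sin(th)*v;t=-np.sin(th)*u+np.cos(th)*v
    return C+r*b+side*t*(.007+gap+hu*abs(np.sin(th))+hv*abs(np.cos(th)))+h*n
E
python3 - <<'E'
from h import *
print(W(.8,1,gap=.012),manip.get_state()["position"])
for th in np.arange(.9,-.41,-.1):print(round(th,2),W(th,1).round(4))
E
```

```text
[0.62452954 0.17478295 0.14742193] [0.60356815 0.20875941 0.30012146]
0.9 [0.6182 0.1828 0.1504]
0.8 [0.6159 0.1819 0.1517]
0.7 [0.6135 0.1814 0.1532]
0.6 [0.6108 0.1813 0.1547]
0.5 [0.6081 0.1816 0.1562]
0.4 [0.6054 0.1824 0.1577]
0.3 [0.6027 0.1836 0.1591]
0.2 [0.6001 0.1852 0.1605]
0.1 [0.5977 0.1873 0.1617]
0.0 [0.5955 0.1898 0.1627]
-0.1 [0.5937 0.1908 0.1637]
-0.2 [0.5919 0.192  0.1646]
-0.3 [0.5902 0.1937 0.1654]
-0.4 [0.5886 0.1956 0.1662]
```

The first wrist image was taken while the arm was still settling, and my fit used the pose read later. I'll retake it now that the arm is still.

Run:
```python
from h import *
im,c,s=shot("wrist","w2");print(s["position"],s["qd"].round(4),s["ee_rot"])
crop(im,230,140,200,180,4,"w2c")
```

```text
[0.60356815 0.20875941 0.30012146] [-0.0281 -0.0358  0.0291 -0.007   0.0092  0.0004] [-0.04794942 -0.70475657 -0.04727136  0.70624674]
```

View pics/w2c.png

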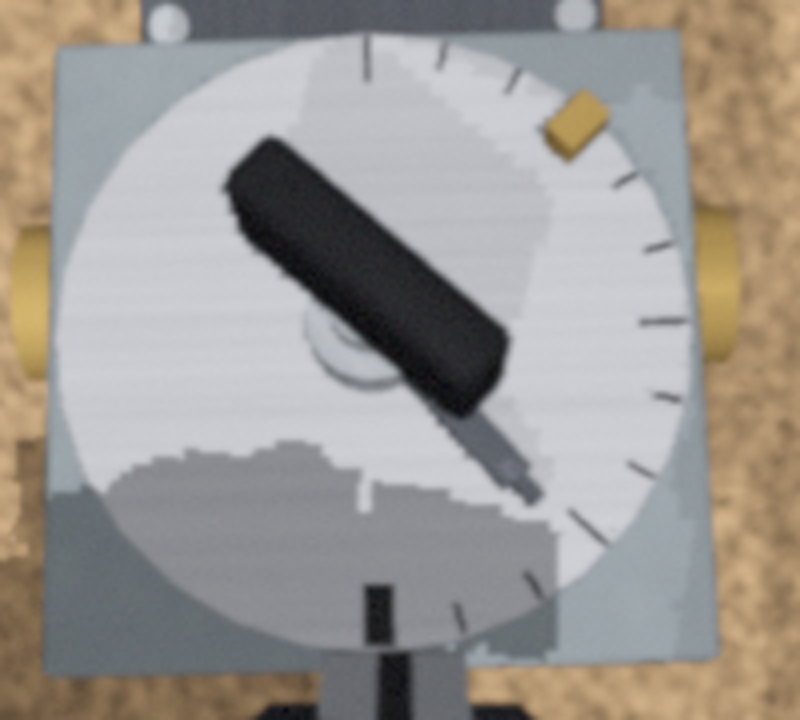

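The sharper crop gives ticks at 180° (367,58), 90° (663,321) and 45° (589,527), with the closed line at (379,614). The pointer tip is at (535,494) and the tab runs from (557,143) to (597,100).

Run:
```python
from h import *
from scipy.optimize import least_squares
s=manip.get_state();d=manip.get_image("wrist");s2=dict(s);print(s["position"])
s2["position"]=np.array([0.60356815,0.20875941,0.30012146]);s2["ee_rot"]=np.array([-0.04794942,-0.70475657,-0.04727136,0.70624674])
c=cam(d,s2)
f=lambda x,y:np.array([230+(x+.5)/4-.5,140+(y+.5)/4-.5])
cor=np.array([f(*p) for p in[(720,658),(681,30),(58,45),(42,676)]])
E=[f(*p) for p in[(57,335),(690,325),(370,33),(385,650)]]
T=[(f(*p),np.radians(a)) for p,a in[((367,58),180),((663,321),90),((589,527),45),((379,614),0),((443,57),165),((625,180),120),((513,80),150)]]
def res(q):
    C=np.array([q[0],q[1],q[4]]);r=[(ang(c,p,C,q[2],0)[1]-.064)*2e3 for p in E]
    t=[np.sin(ang(c,p,C,q[2],0)[0]-a)*58*2 for p,a in T]
    g=proj(c,[pt(C,q[2],.067*2**.5,a,q[3]) for a in np.pi/4+np.arange(4)*np.pi/2]);return np.r_[r,t,(g-cor).ravel(),(q[4]-.125)*500]
o=least_squares(res,[.593,.21,3.27,0,.125]);q=o.x;print(q,o.fun.round(1))
C=np.array([q[0],q[1],q[4]]);y=q[2];A=lambda p,h:np.round(ang(c,f(*p),C,y,h),4)
print("ptr",A((535,494),.0065),"tab",A((580,120),.01),A((557,143),.005),A((597,100),.01))
print("bar",A((247,158),.049),A((487,372),.049))
```

```text
[0.60305112 0.20788548 0.30064685]
[ 0.59644025  0.21184532  3.30269045 -0.00799668  0.12416253] [-0.5 -0.7  0.1  0.3  0.2  0.1  0.3 -0.  -0.3 -0.1  0.4  0.   0.2 -0.3
 -0.3 -0.3  0.2  0.3 -0.3 -0.4]
ptr [0.7124 0.0469] tab [2.3187 0.0579] [2.335  0.0529] [2.3283 0.0634]
bar [-2.3002  0.0273] [0.7579 0.0292]
```

```bash
sed -i 's/^C=.*/C=np.array([.5964,.2118,.1245]);Y=3.303/; s/hv=.012/hv=.0075/' h.py
python3 - <<'E'
from h import *
print(W(.8,1,gap=.014),manip.get_state()["position"])
for th in np.arange(.8,-.41,-.1):print(round(th,2),W(th,1).round(4))
E
```

```text
[0.626546   0.17884997 0.14732909] [0.60283445 0.20734819 0.3011106 ]
0.8 [0.6164 0.1871 0.1524]
0.7 [0.6139 0.187  0.1538]
0.6 [0.6113 0.1873 0.1552]
0.5 [0.6087 0.188  0.1566]
0.4 [0.6062 0.1891 0.158 ]
0.3 [0.6037 0.1906 0.1593]
0.2 [0.6014 0.1925 0.1604]
0.1 [0.5993 0.1947 0.1614]
0.0 [0.5974 0.1973 0.1622]
-0.1 [0.596  0.1982 0.1629]
-0.2 [0.5946 0.1994 0.1636]
-0.3 [0.5932 0.2008 0.1643]
-0.4 [0.5919 0.2025 0.1649]
```

Request:
step_arm --increments '[{"grip": 0, "delta_pos": [0.024, -0.0285, 0], "twist": 0}, {"grip": 0, "delta_pos": [0, 0, -0.03], "twist": 0}, {"grip": 0, "delta_pos": [0, 0, -0.03], "twist": 0}, {"grip": 0, "delta_pos": [0, 0, -0.03], "twist": 0}, {"grip": 0, "delta_pos": [0, 0, -0.02], "twist": 0}, {"grip": 0, "delta_pos": [0, 0, -0.02], "twist": 0}, {"grip": 0, "delta_pos": [0, 0, -0.012], "twist": 0}, {"grip": 0, "delta_pos": [0, 0, -0.012], "twist": 0}, {"grip": 0, "delta_pos": [0, 0, 0], "twist": 0}, {"grip": 0, "delta_pos": [0, 0, 0], "twist": 0}]'

```text
clock: 3.2
position: [0.6267, 0.1784, 0.1476]
ee_rot: [-0.047, -0.705, -0.046, 0.706]
contact_force: [0.8, 0.8, 0.7]
width: 0.0001
```

Run:
```python
from h import *
im,c,s=shot("wrist","w3");print(s["position"],s["contact_force"])
crop(im,220,180,200,180,4,"w3c")
```

```text
[0.62669653 0.17836832 0.14756038] [0.804572   0.75101982 0.68582819]
```

View pics/w3c.png

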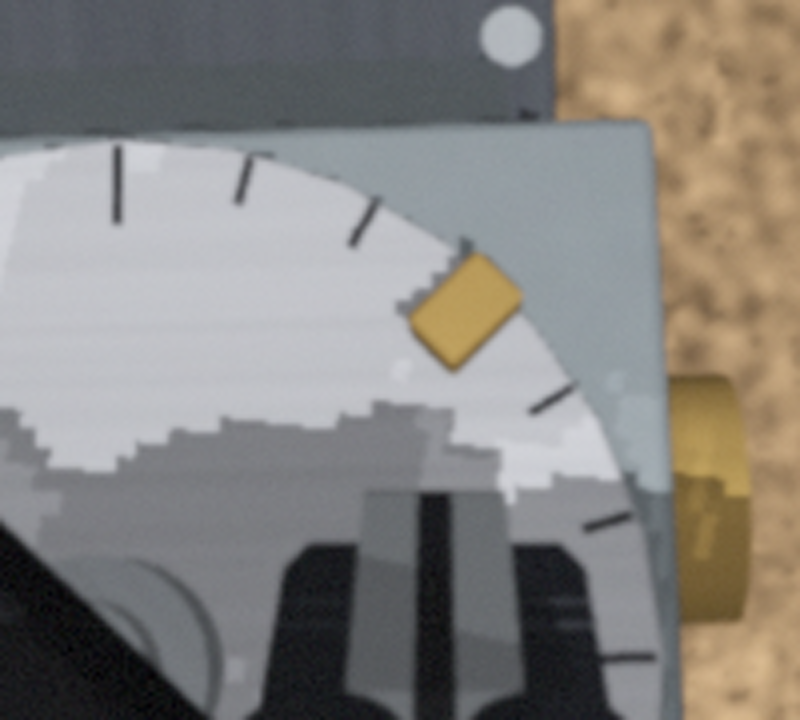

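The fingertips are clear of everything and no force shows. The tab is unshadowed at (465,310). I'll start the closing sweep.

Request:
step_arm --increments '[{"grip": 0, "delta_pos": [-0.005, 0.0045, 0.0024], "twist": 0}, {"grip": 0, "delta_pos": [-0.0053, 0.0042, 0.0024], "twist": 0}, {"grip": 0, "delta_pos": [-0.0025, 0, 0.0014], "twist": 0}, {"grip": 0, "delta_pos": [-0.0026, 0.0003, 0.0014], "twist": 0}, {"grip": 0, "delta_pos": [0, 0, 0], "twist": 0}]'

```text
clock: 3.67
position: [0.6136, 0.1882, 0.1566]
ee_rot: [0.048, 0.707, 0.047, -0.704]
contact_force: [3.9, -2.1, -1.3]
width: 0.0002
```

Request:
step_arm --increments '[{"grip": 0, "delta_pos": [-0.0026, 0.0007, 0.0014], "twist": 0}, {"grip": 0, "delta_pos": [-0.0025, 0.0011, 0.0014], "twist": 0}, {"grip": 0, "delta_pos": [-0.0025, 0.0015, 0.0013], "twist": 0}, {"grip": 0, "delta_pos": [0, 0, 0], "twist": 0}]'

```text
clock: 4.0
position: [0.6051, 0.1915, 0.1603]
ee_rot: [0.048, 0.707, 0.047, -0.705]
contact_force: [3.0, -2.6, -0.3]
width: -0.0001
```

Request:
step_arm --increments '[{"grip": 0, "delta_pos": [-0.0023, 0.0019, 0.0011], "twist": 0}, {"grip": 0, "delta_pos": [-0.0021, 0.0022, 0.001], "twist": 0}, {"grip": 0, "delta_pos": [0, 0, 0], "twist": 0}]'

```text
clock: 4.25
position: [0.6006, 0.195, 0.1618]
ee_rot: [0.048, 0.706, 0.046, -0.705]
contact_force: [2.8, -5.1, -1.2]
width: -0.0002
```

Request:
step_arm --increments '[{"grip": 0, "delta_pos": [-0.0015, 0.002, 0.0007], "twist": 0}, {"grip": 0, "delta_pos": [0, 0, 0], "twist": 0}]'

```text
clock: 4.42
position: [0.5997, 0.1956, 0.1622]
ee_rot: [0.049, 0.706, 0.045, -0.705]
contact_force: [4.3, -7.6, -1.8]
width: 0.0001
```

Request:
step_arm --increments '[{"grip": 0, "delta_pos": [-0.0007, 0.002, 0.0003], "twist": 0}, {"grip": 0, "delta_pos": [0, 0, 0], "twist": 0}]'

```text
clock: 4.58
position: [0.5996, 0.196, 0.1623]
ee_rot: [0.05, 0.707, 0.044, -0.704]
contact_force: [5.8, -12.4, -2.7]
width: -0.0
```

Request:
step_arm --increments '[{"grip": 0, "delta_pos": [0, 0.0025, 0], "twist": 0}, {"grip": 0, "delta_pos": [0, 0, 0], "twist": 0}, {"grip": 0, "delta_pos": [0, 0, 0], "twist": 0}]'

```text
clock: 4.83
position: [0.5996, 0.1965, 0.1623]
ee_rot: [0.051, 0.706, 0.043, -0.705]
contact_force: [5.9, -14.8, -2.7]
width: -0.0001
```

Request:
step_arm --increments '[{"grip": 0, "delta_pos": [0, -0.006, 0], "twist": 0}, {"grip": 0, "delta_pos": [0.004, -0.01, 0], "twist": 0}, {"grip": 0, "delta_pos": [0, 0, 0.03], "twist": 0}, {"grip": 0, "delta_pos": [0, 0, 0.04], "twist": 0}, {"grip": 0, "delta_pos": [0, 0, 0.04], "twist": 0}, {"grip": 0, "delta_pos": [0, 0.012, 0.02], "twist": 0}, {"grip": 0, "delta_pos": [0, 0.012, 0], "twist": 0}, {"grip": 0, "delta_pos": [0, 0, 0], "twist": 0}, {"grip": 0, "delta_pos": [0, 0, 0], "twist": 0}]'

```text
clock: 5.58
position: [0.6008, 0.2111, 0.2911]
ee_rot: [-0.048, -0.705, -0.048, 0.706]
contact_force: [-0.0, -0.1, 0.6]
width: -0.0002
```

Run:
```python
from h import *
im,c,s=shot("wrist","w4");print(s["position"],s["contact_force"])
np.savez("w4.npz",K=c[0],D=c[1],R=c[2],t=c[3])
crop(im,230,140,200,180,4,"w4c")
```

```text
[0.60076511 0.21113212 0.29106792] [-0.0450876  -0.08464499  0.59212366]
```

View pics/w4c.png

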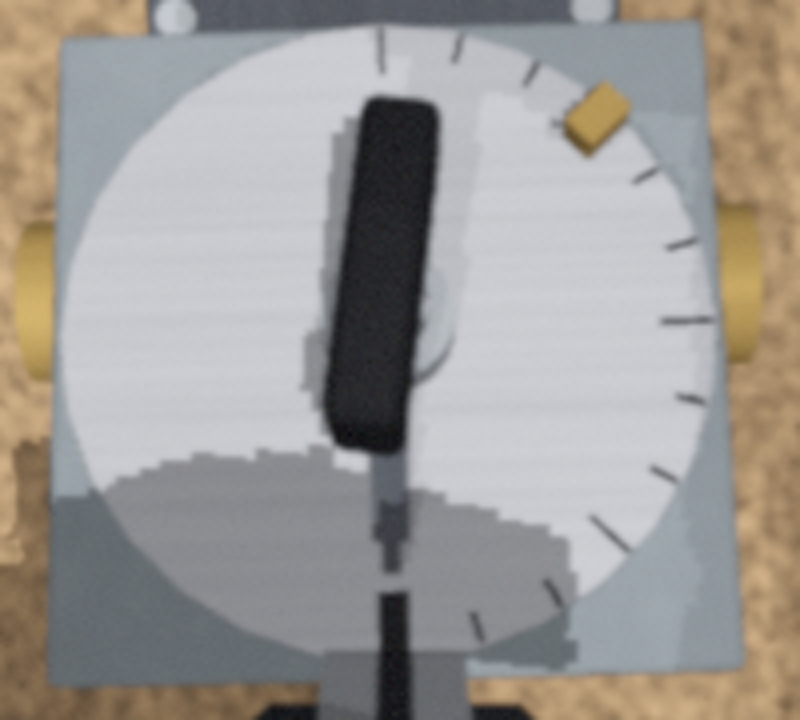

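The pointer is on the closed line, with its tip at (390,570) and the line at (395,620). The handle lags to the play limit and the force rose to 16 N with no motion, so the valve is seated. Next I'll plan the opening sweep.

Run:
```python
from h import *
z=np.load("w4.npz");c=(z["K"],z["D"],z["R"],z["t"])
f=lambda x,y:np.array([230+(x+.5)/4-.5,140+(y+.5)/4-.5])
A=lambda p,h:np.round(ang(c,f(*p),C,Y,h),4)
print("ptr",A((390,570),.0065),"tab",A((597,119),.01),"line",A((395,620),0),A((381,50),0),"bar",A((400,112),.049),A((367,435),.049),manip.get_state()["position"])
p=None
for th in np.r_[-.14,np.arange(0,2.6,.15)]:
    w=W(th,-1,r=.021,hv=.0095,gap=.012 if th<0 else 0);print(round(th,2),w.round(4),None if p is None else ((w-p)*1e3).round(1));p=w
```

```text
ptr [-0.0099  0.0479] tab [2.3149 0.0566] line [0.0029 0.0566] [-3.1407  0.0585] bar [3.0011 0.025 ] [-0.1017  0.0309] [0.60066176 0.21053036 0.29033907]
-0.14 [0.5928 0.244  0.1605] None
0.0 [0.5916 0.2277 0.1627] [ -1.2 -16.3   2.2]
0.15 [0.5898 0.2254 0.1639] [-1.7 -2.3  1.2]
0.3 [0.5884 0.2225 0.165 ] [-1.5 -2.9  1.1]
0.45 [0.5873 0.219  0.1659] [-1.  -3.5  0.9]
0.6 [0.5869 0.2151 0.1666] [-0.5 -3.9  0.6]
0.75 [0.5871 0.2109 0.1669] [ 0.2 -4.2  0.3]
0.9 [0.588  0.2066 0.1667] [ 1.  -4.3 -0.1]
1.05 [0.5898 0.2023 0.1661] [ 1.8 -4.3 -0.6]
1.2 [0.5923 0.1984 0.165 ] [ 2.5 -3.9 -1.1]
1.35 [0.5956 0.195  0.1635] [ 3.3 -3.4 -1.5]
1.5 [0.5995 0.1923 0.1615] [ 3.9 -2.7 -2. ]
1.65 [0.6025 0.1902 0.16  ] [ 3.  -2.1 -1.5]
1.8 [0.6049 0.1882 0.1588] [ 2.4 -2.  -1.2]
1.95 [0.6078 0.1866 0.1573] [ 2.9 -1.6 -1.5]
2.1 [0.611  0.1856 0.1555] [ 3.3 -1.  -1.8]
2.25 [0.6146 0.1853 0.1535] [ 3.6 -0.3 -2. ]
2.4 [0.6183 0.1857 0.1514] [ 3.7  0.5 -2.2]
2.55 [0.622  0.1871 0.1491] [ 3.7  1.4 -2.2]
```

Request:
step_arm --increments '[{"grip": 0, "delta_pos": [-0.008, 0.0335, 0], "twist": 0}, {"grip": 0, "delta_pos": [0, 0, -0.03], "twist": 0}, {"grip": 0, "delta_pos": [0, 0, -0.03], "twist": 0}, {"grip": 0, "delta_pos": [0, 0, -0.03], "twist": 0}, {"grip": 0, "delta_pos": [0, 0, -0.025], "twist": 0}, {"grip": 0, "delta_pos": [0, 0, -0.015], "twist": 0}, {"grip": 0, "delta_pos": [0, 0, 0], "twist": 0}, {"grip": 0, "delta_pos": [0, 0, 0], "twist": 0}]'

```text
clock: 6.3
position: [0.5926, 0.2432, 0.16]
ee_rot: [-0.047, -0.704, -0.047, 0.707]
contact_force: [0.7, -0.2, 0.8]
width: 0.0001
```

Request:
step_arm --increments '[{"grip": 0, "delta_pos": [0, -0.008, 0.001], "twist": 0}, {"grip": 0, "delta_pos": [-0.0012, -0.0083, 0.0012], "twist": 0}, {"grip": 0, "delta_pos": [-0.0017, -0.0023, 0.0012], "twist": 0}, {"grip": 0, "delta_pos": [-0.0015, -0.0029, 0.0011], "twist": 0}, {"grip": 0, "delta_pos": [0, 0, 0], "twist": 0}]'

```text
clock: 6.72
position: [0.5897, 0.223, 0.1682]
ee_rot: [0.046, 0.706, 0.048, -0.705]
contact_force: [-0.3, 3.7, 0.1]
width: -0.0
```

Request:
step_arm --increments '[{"grip": 0, "delta_pos": [-0.001, -0.0035, 0.0009], "twist": 0}, {"grip": 0, "delta_pos": [-0.0005, -0.0039, 0.0006], "twist": 0}, {"grip": 0, "delta_pos": [0.0002, -0.0042, 0.0003], "twist": 0}, {"grip": 0, "delta_pos": [0.001, -0.0043, -0.0001], "twist": 0}, {"grip": 0, "delta_pos": [0, 0, 0], "twist": 0}]'

```text
clock: 7.13
position: [0.5889, 0.207, 0.1691]
ee_rot: [0.046, 0.706, 0.047, -0.705]
contact_force: [-0.6, 4.6, -0.3]
width: 0.0001
```

Request:
step_arm --increments '[{"grip": 0, "delta_pos": [0.0018, -0.0043, -0.0016], "twist": 0}, {"grip": 0, "delta_pos": [0.0025, -0.0039, -0.0021], "twist": 0}, {"grip": 0, "delta_pos": [0.0033, -0.0034, -0.0015], "twist": 0}, {"grip": 0, "delta_pos": [0.0039, -0.0027, -0.002], "twist": 0}, {"grip": 0, "delta_pos": [0, 0, 0], "twist": 0}]'

```text
clock: 7.55
position: [0.6, 0.1918, 0.1615]
ee_rot: [-0.047, -0.705, -0.047, 0.706]
contact_force: [-2.9, 1.6, 2.8]
width: 0.0
```

Request:
step_arm --increments '[{"grip": 0, "delta_pos": [0.003, -0.0021, -0.0015], "twist": 0}, {"grip": 0, "delta_pos": [0.0024, -0.002, -0.0012], "twist": 0}, {"grip": 0, "delta_pos": [0.0029, -0.0016, -0.0015], "twist": 0}, {"grip": 0, "delta_pos": [0.0033, -0.001, -0.0018], "twist": 0}, {"grip": 0, "delta_pos": [0, 0, 0], "twist": 0}, {"grip": 0, "delta_pos": [0, 0, 0], "twist": 0}]'

```text
clock: 8.05
position: [0.6112, 0.1847, 0.1553]
ee_rot: [-0.048, -0.705, -0.046, 0.706]
contact_force: [-4.7, -0.2, 3.0]
width: -0.0001
```

Run:
```python
from h import *
im,c,s=shot("wrist","w5");print(s["position"],s["contact_force"])
np.savez("w5.npz",K=c[0],D=c[1],R=c[2],t=c[3])
crop(im,160,120,320,240,2.5,"w5c")
```

```text
[0.61122352 0.18466773 0.15533346] [-4.7117428  -0.18431158  3.04723112]
```

View pics/w5c.png

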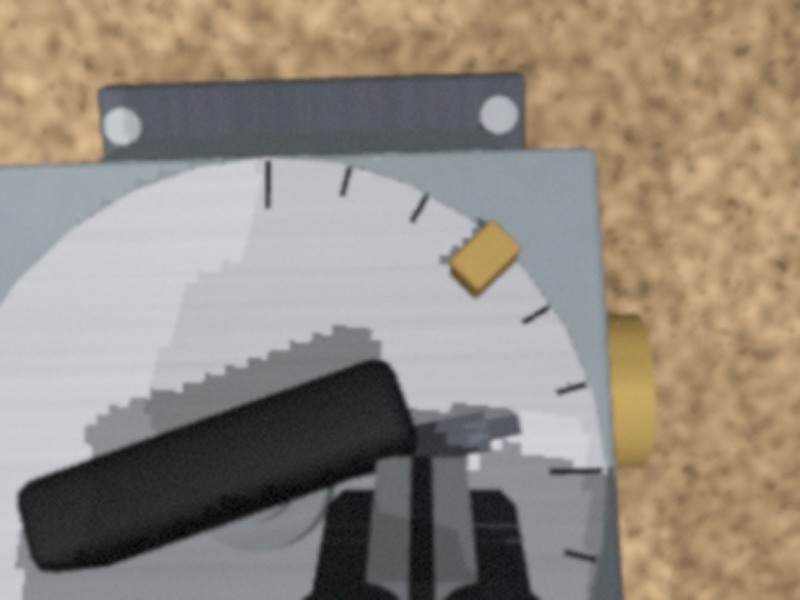

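The pointer tip is at (518,425), just past the 90° tick, and the tab is at (485,258). The finger pushes the near face of the bar, and the pointer is visible while it pushes.

Run:
```python
from h import *
z=np.load("w5.npz");c=(z["K"],z["D"],z["R"],z["t"])
f=lambda x,y:np.array([160+(x+.5)/2.5-.5,120+(y+.5)/2.5-.5])
A=lambda p,h:np.round(ang(c,f(*p),C,Y,h),4)
print("ptr",A((518,425),.0065),"tab",A((487,256),.01),"ticks",A((575,470),0),A((268,185),0),A((572,388),0),"bar",A((390,395),.049),A((30,520),.049))
p=None
s=manip.get_state()["position"];u,v,n=frame(Y);q=s-C;print("uvn",(q@u,q@v,q@n))
from scipy.optimize import minimize_scalar
```

```text
ptr [1.7427 0.0478] tab [2.3197 0.0579] ticks [1.5712 0.058 ] [-3.138  0.058] [1.8318 0.0603] bar [1.9102 0.027 ] [-1.2868  0.027 ]
uvn (np.float64(0.006442820924148246), np.float64(0.0290770788872651), np.float64(0.031841016215565364))
```

Run:
```python
from h import *
p=manip.get_state()["position"]
for th in [1.88,2.0,2.1,2.2,2.3,2.37,2.42,2.46]:
    w=W(th,-1,r=.025,hv=.0085,hu=.0059);print(th,w.round(4),((w-p)*1e3).round(1));p=w
```

```text
1.88 [0.6109 0.1853 0.1557] [-0.4  0.6  0.4]
2.0 [0.6134 0.1848 0.1542] [ 2.6 -0.5 -1.4]
2.1 [0.6157 0.1847 0.153 ] [ 2.2 -0.1 -1.3]
2.2 [0.618  0.1848 0.1516] [ 2.3  0.1 -1.3]
2.3 [0.6204 0.1853 0.1502] [ 2.4  0.5 -1.4]
2.37 [0.622  0.1858 0.1493] [ 1.7  0.5 -1. ]
2.42 [0.6232 0.1863 0.1485] [ 1.2  0.5 -0.7]
2.46 [0.6242 0.1867 0.148 ] [ 0.9  0.4 -0.6]
```

Request:
step_arm --increments '[{"grip": 0, "delta_pos": [0.0025, -0.0005, -0.0014], "twist": 0}, {"grip": 0, "delta_pos": [0.0022, 0, -0.0013], "twist": 0}, {"grip": 0, "delta_pos": [0.0023, 0.0002, -0.0013], "twist": 0}, {"grip": 0, "delta_pos": [0.0024, 0.0005, -0.0014], "twist": 0}, {"grip": 0, "delta_pos": [0.0012, 0.0004, -0.0007], "twist": 0}, {"grip": 0, "delta_pos": [0, 0, 0], "twist": 0}, {"grip": 0, "delta_pos": [0, 0, 0], "twist": 0}]'

```text
clock: 8.68
position: [0.6232, 0.1857, 0.1489]
ee_rot: [0.047, 0.706, 0.047, -0.705]
contact_force: [-2.5, -1.8, 2.0]
width: 0.0002
```

Run:
```python
from h import *
im,c,s=shot("wrist","w6");print(s["position"],s["contact_force"])
np.savez("w6.npz",K=c[0],D=c[1],R=c[2],t=c[3])
crop(im,220,140,200,180,4,"w6c")
```

```text
[0.62322269 0.18571202 0.14888963] [-2.53604573 -1.75944536  1.95754533]
```

View pics/w6c.png

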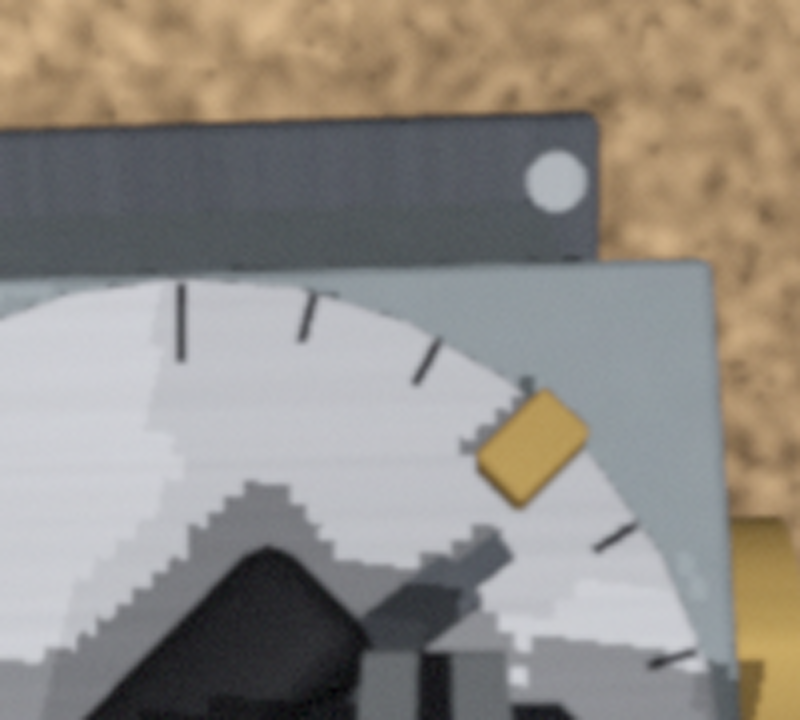

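The pointer tip is at about (503,546), a little short of the tab's line. The tab's top face is centred on (533,448).

Run:
```python
from h import *
z=np.load("w6.npz");c=(z["K"],z["D"],z["R"],z["t"])
f=lambda x,y:np.array([220+(x+.5)/4-.5,140+(y+.5)/4-.5])
A=lambda p,h:np.round(ang(c,f(*p),C,Y,h),4)
print("ptr",A((503,546),.0065),A((501,544),.009),"tab",A((533,445),.01),"inner",A((498,481),.01),"outer",A((566,411),.01),"ticks",A((426,362),0),A((614,538),0),A((181,323),0))
u,v,n=frame(Y)
for k in(.05,.1,.15):
    p=manip.get_state()["position"]-C;print(k,(R.from_rotvec(k*n).apply(p)-p).round(4))
```

```text
ptr [2.2094 0.0477] [2.2117 0.0474] tab [2.326  0.0578] inner [2.3236 0.0519] outer [2.3279 0.0633] ticks [2.6224 0.0602] [2.0939 0.0599] [-3.1359  0.0581]
0.05 [ 0.0012  0.0006 -0.0007]
0.1 [ 0.0024  0.0013 -0.0015]
0.15 [ 0.0035  0.002  -0.0022]
```

Request:
step_arm --increments '[{"grip": 0, "delta_pos": [0.001, 0.0005, -0.0006], "twist": 0}, {"grip": 0, "delta_pos": [0.001, 0.0005, -0.0006], "twist": 0}, {"grip": 0, "delta_pos": [0.0006, 0.0004, -0.0004], "twist": 0}, {"grip": 0, "delta_pos": [0, 0, 0], "twist": 0}, {"grip": 0, "delta_pos": [0, 0, 0], "twist": 0}]'

```text
clock: 9.15
position: [0.6253, 0.1873, 0.1475]
ee_rot: [-0.047, -0.705, -0.047, 0.706]
contact_force: [-4.9, -3.3, 3.9]
width: 0.0001
```

Run:
```python
from h import *
im,c,s=shot("wrist","w7");print(s["position"],s["contact_force"])
np.savez("w7.npz",K=c[0],D=c[1],R=c[2],t=c[3])
crop(im,260,180,120,100,6,"w7c")
```

```text
[0.62532754 0.18728608 0.14745943] [-4.8546389  -3.278215    3.94586663]
```

View pics/w7c.png

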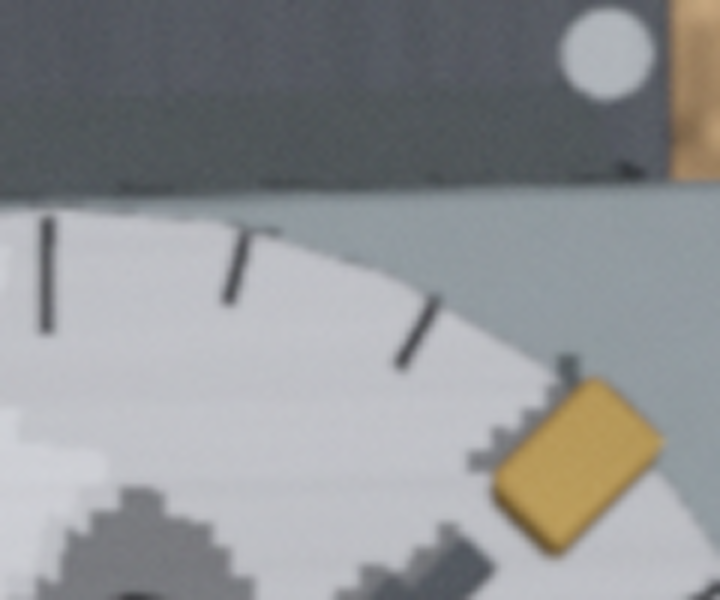

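The pointer tip's end runs from (465,540) to (495,568), and the tab's inner face is centred near (528,514).

Run:
```python
from h import *
z=np.load("w7.npz");c=(z["K"],z["D"],z["R"],z["t"])
f=lambda x,y:np.array([260+(x+.5)/6-.5,180+(y+.5)/6-.5])
A=lambda p,h:np.round(ang(c,f(*p),C,Y,h),4)
print("ptr",A((481,554),.0065),A((481,554),.009),"tab",A((579,460),.01),"inner",A((527,510),.01),"outer",A((630,410),.01),"ticks",A((418,333),0),A((47,275),0))
print("tipcorners",A((465,540),.009),A((495,568),.009))
```

```text
ptr [2.3361 0.0479] [2.3314 0.0476] tab [2.3262 0.058 ] inner [2.3277 0.0524] outer [2.3258 0.0635] ticks [2.6202 0.0604] [-3.1369  0.0581]
tipcorners [2.3656 0.0476] [2.2997 0.0477]
```

The pointer is at 2.333 against the tab's 2.326, which is within 0.5°. I'll back off, lift and check.

Request:
step_arm --increments '[{"grip": 0, "delta_pos": [-0.003, -0.002, 0.002], "twist": 0}, {"grip": 0, "delta_pos": [-0.005, -0.006, 0.004], "twist": 0}, {"grip": 0, "delta_pos": [0, -0.004, 0.006], "twist": 0}, {"grip": 0, "delta_pos": [0, 0, 0.035], "twist": 0}, {"grip": 0, "delta_pos": [0, 0, 0.04], "twist": 0}, {"grip": 0, "delta_pos": [-0.01, 0.02, 0.04], "twist": 0}, {"grip": 0, "delta_pos": [-0.005, 0.015, 0.02], "twist": 0}, {"grip": 0, "delta_pos": [0, 0, 0], "twist": 0}, {"grip": 0, "delta_pos": [0, 0, 0], "twist": 0}, {"grip": 0, "delta_pos": [0, 0, 0], "twist": 0}]'

```text
clock: 10.03
position: [0.6034, 0.2083, 0.2902]
ee_rot: [-0.047, -0.706, -0.047, 0.706]
contact_force: [-0.1, 0.4, 0.6]
width: -0.0002
```

Run:
```python
from h import *
im,c,s=shot("wrist","w8");print(s["position"],s["contact_force"],s["clock"])
np.savez("w8.npz",K=c[0],D=c[1],R=c[2],t=c[3])
crop(im,230,130,200,150,4,"w8c")
im,c,s=shot("top","top2");a=cv2.imread("pics/top0.png");d=cv2.absdiff(a,im[:,:,::-1].copy()).max(2)
for n,(x,y) in dict(tb=(323,192),ta=(160,271),tc=(495,229),jar=(478,298),purge=(420,245)).items():print(n,d[y-18:y+18,x-18:x+18].max())
```

```text
[0.60337768 0.20831259 0.29024996] [-0.05892055  0.3731171   0.59098013] 10.0333
tb 27
ta 147
tc 4
jar 24
purge 5
```

View pics/w8c.png

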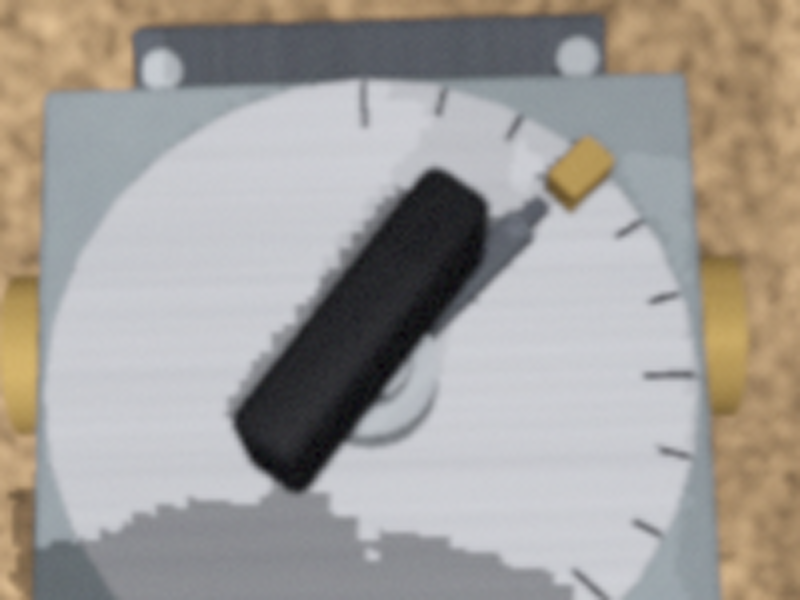

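The pointer tip is at (542,206), pointing at the tab at (580,170). Tumbler_a's patch differs from before, probably because of arm shadow or cover, so I'll check that.

Run:
```python
from h import *
z=np.load("w8.npz");c=(z["K"],z["D"],z["R"],z["t"])
f=lambda x,y:np.array([230+(x+.5)/4-.5,130+(y+.5)/4-.5])
A=lambda p,h:np.round(ang(c,f(*p),C,Y,h),4)
print("ptr",A((543,206),.0065),A((543,206),.009),"tab",A((580,168),.01),A((557,193),.005),"ticks",A((515,127),0),A((629,228),0),A((364,105),0))
a=cv2.imread("pics/top0.png")[160:320,110:350];b=cv2.imread("pics/top2.png")[160:320,110:350]
cv2.imwrite("pics/cmp.png",cv2.resize(np.hstack([a,b]),(800,267)))
```

```text
ptr [2.334  0.0478] [2.323 0.047] tab [2.3265 0.0574] [2.3383 0.0522] ticks [2.6191 0.0606] [2.0993 0.0603] [-3.1394  0.0582]
```

View pics/cmp.png

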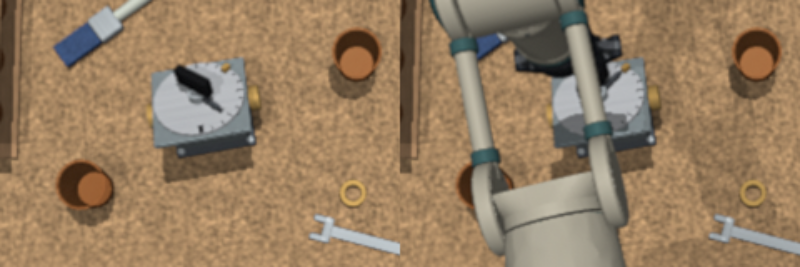

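The arm only covers tumbler_a in the picture, and its rim is in the same place as before. The pointer matches the tab, so I'll hand in.

```bash
python3 -c "
from rig import manip
print(manip.sign_off())"
```

```text
the job is handed in; nothing more can be done
None
```

I closed the larger valve onto its seat, then opened it until its pointer stood at the brass tab, and handed the job in at about 10 s on the robot's clock. I pushed the handle bar with the shut fingertips throughout.

- **Closing:** the force rose to 16 N with almost no further movement. The picture put the pointer at about -0.01 rad, on the broad black line, with the handle lagging to the limit of its play.
- **Opening:** with the arm clear, the pointer read 2.32 to 2.33 rad. The tab read about 2.33, with single readings from 2.315 to 2.34, so they agree to within about 0.5°. The tab read the same before and after, and the dial ticks read within about 0.3° of their true angles.
- **Bystanders:** the top pictures before and after show no change at the smaller valve or tumbler_c, and only small differences at tumbler_b and the jar. Tumbler_a showed a large difference because the arm partly covers it in the last top picture. What can be seen of its rim is in the same place, but I did not see all of it.

The first pose fit used an arm position read a moment after its picture. I caught that before touching the valve and redid the fit from a new picture.

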